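# Square up a tile in the jig and set the fence to the mark without slack

## Robot

A 6-joint arm with a two-finger parallel gripper is mounted at the origin on the work surface. World frame = base frame: x ahead of the robot, y to its left, z up, the work surface at z = 0. Lengths are in m, angles in rad, forces in N, time in s.
With the tool pointing down it reaches from about 0.275 to 0.875 m from the base axis. Payload 12.5 kg.
Tool frame: the origin (TCP) lies at the very end of the fingers, on their centre line; the grasp point (between the pads) lies 19 mm behind it; z points along the fingers, y is the line along which they close (so a half turn about z gives the same grasp; the last joint's range is limited). The gripper opens to 85 mm and grips with 20 to 120 N. Pads are 22 mm wide; open, the fingers measure 114 mm over their backs; the gripper's body (76 mm by 85 mm) begins 54 mm behind the grasp point. The pads swing forward as they close: fully open they stand 13 mm farther back than shut.
Start: joints at [-1.279, 0.351, 1.652, -0, 1.139, -0.085], TCP at [0.202, -0.511, 0.231] pointing down, gripper open.
Joint ranges: [-2.75, 2.75], [-0.79, 2.1], [0.01, 2.65], [-1.57, 4.71], [0.07, 3.14], [-2.87, 2.87]. Speed limits (rad/s): [2.22, 2.22, 2.79, 3.14, 3.14, 3.14].

## Interface

Orientations are given as a 3x3 rotation matrix whose columns are the frame's x, y, z axes.
In Python, from bench import manip gives the robot as it stands. Calls block until the motion is done:
- manip.move_ptp(position, orientation): joint-space move of the TCP to a pose.
- manip.move_l(position, attitude=None, max_speed=0.15): straight line of the TCP; attitude=None keeps the orientation; max_speed is the mean speed in m/s.
- manip.move_j(angles): joint-space move.
- manip.set_gripper(opening, effort=None): opening from 0.0 (shut) to 1.0 (fully open); effort is the grip in N (None keeps the last); returns when the fingers have stopped.
- manip.dwell(seconds).
- manip.inverse_kinematics(position, orientation): joint angles nearest the present ones, or None.
- manip.grab_frame(name): name is "side" or "top" or "wrist"; returns (picture, depth): 384x512x3 uint8, red, green, blue; 384x512 float32, m along the optical axis (not along the pixel's ray), 0 where there is no reading.
- manip.get_calibration(name): a dict with "camera_matrix" (3x3 intrinsics, pixels), "R" (3x3) and "t" (3): a world point X has camera coordinates R X + t. Camera axes: x right, y down, z forward; pixel columns grow to the right and rows downward; lengths in m; the calibration is good to about 2 mm. The wrist camera is an equidistant fisheye: a pixel r from the principal point sees the ray r / f radians off the axis. A picture is of the moment at which its call begins: read the wrist's pose just before it. get_calibration takes no time and is no camera call; for the wrist camera it gives the pose at the moment of the call.
A pose or a line that the arm cannot do raises manip.Unreachable and nothing moves.
- manip.sign_off(): hands the job in; it is judged then, once.
Trained networks look in the newest picture that a camera, given by its name, has taken for a name from the list of things; names that differ only in an ending like _2 or _b are one class to them, and where a whole thing is asked for, a point or a joint stands for the part that bears it (a point fixed in the world has none). Each returns a list of dicts, best first, with "confidence" (0 to 1); they miss things now and then, are a little off and sometimes report something else, mostly with a low value. They report only what shows in the picture. A call takes as long as a camera call. They do not tell look-alikes from the thing itself.
- manip.look_for(camera, name): "at" ([x, y, z] in m, in world coordinates, good to about 4 mm: the middle of the surface that is visible of it).
Readings, each from a call of its own:
- manip.current_time(): time.
- manip.current_qpos(): joint angles.
- manip.current_joint_vel(): joint speeds.
- manip.current_joint_torque(): joint torques, N m.
- manip.current_ee_pos(): TCP position.
- manip.current_tcp_rot(): TCP orientation.
- manip.current_force(): force on the tool from outside, world axes, zero at the start.
- manip.current_ft_torque(): the same for the moment, N m.
- manip.current_grip_width(): opening from 0.0 (shut) to 1.0 (fully open).
- manip.current_grip_force(): force on a finger pad.
Only numpy, scipy, OpenCV 4.12 (cv2) and the standard library are available. Lean on these libraries where they do the work, as an engineer would, in place of code of your own. Each camera call takes 0.05 s, during which the arm holds its last target. There are 200 camera calls.

## Task

Working only by the red crank of the handwheel, wind the fence of the blue jig in (clockwise) until it has pushed the terracotta tile snugly home against the end stop; the tile is brittle, so lean on it for a moment with only about 5 to 15 N, never 25 N. The gear has slack, so then wind the fence back out clearly past the red mark (by a centimetre or so), bring it in again to stop with its pointer on the red mark, so that the last turning is inward and all slack is taken up, and let go. The tile must stay at the stop; do not touch the fence, the tile or the red index with the hand, and leave everything else on the bench alone.

Things in the scene. Friction and masses are not known exactly. Their poses are not given: they have to be found in the camera images.
- jig: Blue steel jig bed 170 (x) x 420 (y) x 30 mm, fixed to the bench. Origin: on the bench under the handwheel's axis; the bed spans x -85 to +85, y -75 to +345 mm. +y is the way the fence runs inwards, to the end stop; z up. Only wheel and crank rise above 70 mm.
- wheel_axis (a point): On the handwheel's vertical axis at the top face of its dark disc (128 mm across, 10 mm thick, on a gear housing), 83 mm above the bench; a 28 mm hub stands 12 mm over the disc. Axes as the jig's. Clockwise from above drives the fence in (+y), 10 mm per radian once the slack is taken up; the wheel turns freely more than once round.
- crank_top (a point): Centre of the top of the red crank grip, an upright, freely spinning round post 18 mm in diameter (16 mm at its foot), 52 mm tall, on the disc 50 mm from the wheel axis (foot 84, top 136 mm above the bench). Turning takes about 1.5 N while moving (under 1 N at rest); every further newton along its circle presses the fence with about 5 N.
- handwheel (a joint): Lost motion between handwheel and gear: 0.6 rad = all slack taken up with the wheel driving inwards (clockwise), 0 = taken up with the wheel driving outwards; in between the wheel turns with the fence standing still.
- fence_face (a point): Middle of the fence's pushing face, 5 mm above the bed; the aluminium fence is 135 mm wide, 16 mm thick, its top 65 mm above the bench, facing +y. It can travel from 120 mm to 220 mm from the wheel axis along y.
- pointer (a point): Tip of the black pointer bar on top of the fence, over the scale rail, 8 mm behind the fence's face (y) and 78 mm to +x of the middle.
- red_mark (a point): White line on the red index block on the scale rail at the jig's +x side, given at the pointer's height: the pointer is on the mark when it has the same place along the jig's y. Block 16 x 12 x 6 mm.
- stop_face (a point): Nominal place of the end stop's rubber face (130 mm wide, on a dark block), 5 mm above the bed, 300 mm from the wheel axis along +y. Nominal only: the stop is clamped up to 5 mm nearer or farther along y, so the place where the tile comes home must be felt. The rubber gives about 1 mm per 25 N.
- tile: Brittle terracotta tile lying loose on the bed between fence and end stop: 110 mm (x) x 90 mm (y) x 12 mm, 0.2 kg; origin at the centre of its underside, so when home its centre is 45 mm, and the fence's face 90 mm, from the true stop face.
- fence: The moving aluminium fence with its rack and pointer (for the rules; see fence_face).
- index: The red index block (for the rules; see red_mark).
- brush: Brush lying at the jig's -x side, on the bench; origin at the middle of its underside. Leave alone.
- tin_mould: Tin ring mould, 56 mm across, 22 mm high, on the bench at the jig's +x side. Leave alone.
- spare_tile: White spare tile 90 x 90 x 12 mm on the bench at the jig's +x side. Leave alone.
- cup: Blue cup, 70 mm across, 70 mm high. Leave alone.
- glaze_jar: Amber jar, 64 mm across, 85 mm high. Leave alone.
- wood_rib: Flat wooden rib 120 x 50 x 8 mm. Leave alone.
- scraper: Scraper lying on the bench at the left. Leave alone.
Things that resemble listed ones, but are neither listed nor needed, are in the scene too. Several things have the shape of the tile; the one meant has the colours described above.

How it is judged:
On the way, in this order (a step that is already met when the one before it is completed fails the run):
1. the fence presses the tile home against the end stop with more than 4 N (merely sliding it takes 2 N at most) (contact force between tile and fence above 4 N), for 0.15 s.
2. the fence is wound out until its pointer is at least 5 mm past the red mark (y of pointer in the frame of red_mark below -0.005 m), for 0.05 s.
At the end, for the whole second after the job is handed in: The pointer is within 2 mm of the red mark, the slack is taken up inwards (handwheel joint above 0.45 of 0.6 rad), the tile still lies at the end stop (its centre 45 mm, give or take 7.5 mm for the places of the stop, before the nominal face), and fence and tile are at rest (y of pointer in the frame of red_mark between -0.002 and 0.002 m and value of joint handwheel above 0.45 rad and y of tile in the frame of stop_face between -0.0525 and -0.0375 m and linear speed of each of fence, tile below 0.003 m/s); the robot touches nothing.
It fails at once if the brittle tile is pressed with more than 25 N (contact force between tile and fence above 25 N).
It fails at once if the hand pushes on the fence, the tile or the red index (contact force between any of the arm, the fingers and fence above 1.5 N or contact force between any of the arm, the fingers and tile above 1.5 N or contact force between any of the arm, the fingers and index above 1.5 N).
It fails at once if another thing on the bench is shifted by more than 30 mm (distance of any of brush, tin_mould, spare_tile, cup, glaze_jar, wood_rib, scraper from where it was at the start of the episode above 0.03 m).
It also fails if it takes over 72 s, if anything falls off the work surface, if the arm or the gripper's body presses on something with over 40 N, if the wrist force passes 120 N, or if a joint passes its speed limit or range.

## Working session

There is one attempt and no reset: what is moved stays moved. The work goes in short steps, each a Python script; the robot and the scene stay as the last script left them, time stands still between calls to the robot, and variables do not carry over. Pictures are saved under pics/ and viewed, at most 10 in all, crops included, and the job is handed in when it is done.

```bash
ls; mkdir -p pics; python3 - <<'E'
from bench import manip as m
import cv2,numpy as np
for c in ("top","side"):
    p,d=m.grab_frame(c); cv2.imwrite(f"pics/{c}0.png",p[:,:,::-1]); np.save(f"pics/{c}0d.npy",d)
    for n in ("crank_top","wheel_axis","pointer","red_mark","fence_face","stop_face","tile","jig"):
        r=m.look_for(c,n); print(c,n,[(np.round(x["at"],3).tolist(),round(x["confidence"],2)) for x in r[:3]])
print(m.current_time(), m.current_ee_pos(), m.current_tcp_rot())
E
```

```text
pics
top crank_top [([0.561, 0.064, 0.064], 0.27)]
top wheel_axis [([0.568, 0.027, 0.033], 0.88)]
top pointer [([0.562, 0.064, 0.066], 0.62)]
top red_mark []
top fence_face [([0.561, 0.065, 0.065], 0.65), ([0.566, 0.028, 0.031], 0.62)]
top stop_face [([0.569, 0.028, 0.028], 0.87)]
top tile [([0.308, 0.255, 0.009], 0.67), ([0.569, 0.384, 0.01], 0.62), ([0.749, 0.415, 0.014], 0.56)]
top jig [([0.566, 0.029, 0.034], 0.91)]
side crank_top [([0.605, -0.027, 0.116], 0.58)]
side wheel_axis [([0.555, 0.077, 0.027], 0.64)]
side pointer [([0.563, 0.074, 0.047], 0.88), ([0.531, 0.162, 0.046], 0.33)]
side red_mark []
side fence_face [([0.558, 0.077, 0.046], 0.94), ([0.556, 0.08, 0.033], 0.68)]
side stop_face [([0.555, 0.076, 0.034], 0.75)]
side tile [([0.533, 0.158, 0.042], 0.75), ([0.559, 0.388, 0.009], 0.65), ([0.308, 0.258, 0.014], 0.63)]
side jig [([0.551, 0.073, 0.035], 0.6)]
0.9 [ 0.20238353 -0.51138703  0.23127139] [[ 9.29825642e-01  3.68000372e-01 -2.93368439e-05]
 [ 3.68000373e-01 -9.29825642e-01  2.71047803e-05]
 [-1.73035805e-05 -3.59986892e-05 -9.99999999e-01]]
```

View pics/top0.png

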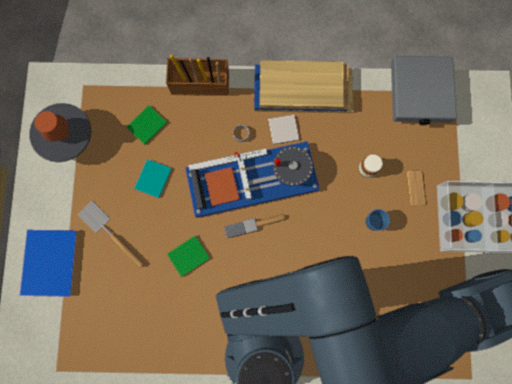

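View pics/side0.png

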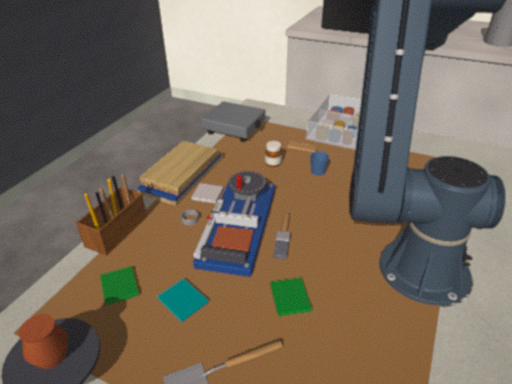

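The top picture shows the jig at about (188–320, 143–217): wheel at (294,166), red crank (278,160), fence (243,178), red index (237,155). The terracotta tile at (222,186) is the only terracotta one, lying on the bed; the green, teal and white tiles are look-alikes. The side view agrees. Next I'll get a coarse pose and go over it with the wrist camera.

```bash
cat > h.py <<'E'
from bench import manip as m
import cv2,numpy as np
def back(cal,uv,z,fish=False):
    """pixel -> world point at height z"""
    K,R,t=np.array(cal["camera_matrix"]),np.array(cal["R"]),np.array(cal["t"])
    x=(uv[0]-K[0,2])/K[0,0]; y=(uv[1]-K[1,2])/K[1,1]
    if fish:
        th=np.hypot(x,y); s=np.sin(th)/max(th,1e-9); r=np.array([x*s,y*s,np.cos(th)])
    else: r=np.array([x,y,1.])
    d=R.T@r; c=-R.T@t
    return c+d*(z-c[2])/d[2]
E
python3 - <<'E'
from h import *
p=cv2.imread("pics/top0.png"); cal=m.get_calibration("top")
h=cv2.cvtColor(p,cv2.COLOR_BGR2HSV)
mask=cv2.inRange(h,(105,120,40),(130,255,255)); mask[:135]=0; mask[225:]=0; mask[:,:180]=0; mask[:,330:]=0
P=np.array([back(cal,(u,v),0.03)[:2] for v,u in np.argwhere(mask)])
r=cv2.minAreaRect(P.astype(np.float32)); print("bed",r)
print("wheel",back(cal,(294,166),.083),"crank",back(cal,(278,160),.136),"fence",back(cal,(243,178),.065))
w=m.get_calibration("wrist"); R=np.array(w["R"]);print("cam in tool",m.current_tcp_rot().T@(-R.T@np.array(w["t"])-m.current_ee_pos()), R@m.current_tcp_rot(), w["camera_matrix"])
E
```

```text
bed ((0.566800594329834, 0.05013309419155121), (0.1684192270040512, 0.41530153155326843), 13.646434783935547)
wheel [ 0.59899989 -0.08473069  0.083     ] crank [ 0.60452351 -0.03143934  0.136     ] fence [0.56047615 0.07863317 0.065     ]
cam in tool [ 0.07301505  0.00016612 -0.14140955] [[-3.25026373e-04  9.99999868e-01 -3.97755774e-04]
 [-9.57611479e-01 -4.25827614e-04 -2.88062623e-01]
 [-2.88062754e-01  2.87267545e-04  9.57611491e-01]] [[297.31863964   0.         257.82823148]
 [  0.         297.31863964 196.499412  ]
 [  0.           0.           1.        ]]
```

```bash
cat >> h.py <<'E'
YAW=np.radians(13.65); O=np.array([.5988,-.0815])
JR=np.array([[np.cos(YAW),-np.sin(YAW)],[np.sin(YAW),np.cos(YAW)]])
def j2w(x,y,z): return np.r_[O+JR@[x,y],z]
def w2j(P): return np.r_[JR.T@(np.asarray(P)[:2]-O),P[2]]
# tool x along jig +x, pointing down
TR=np.column_stack([np.r_[JR[:,0],0],np.r_[-JR[:,1],0],[0,0,-1.]])
E
python3 - <<'E'
from h import *
import pickle
for i,z in enumerate((.21,.14)):
    (m.move_ptp(j2w(.005,.17,z),TR) if i==0 else m.move_l(j2w(.005,.17,z)))
    m.dwell(.2)
    cal=m.get_calibration("wrist"); p,d=m.grab_frame("wrist")
    cv2.imwrite(f"pics/w{i}.png",p[:,:,::-1]); pickle.dump((cal,d),open(f"pics/w{i}.pkl","wb"))
    for n in ("crank_top","wheel_axis","pointer","red_mark","fence_face","tile"):
        r=m.look_for("wrist",n); print(i,n,[(np.round(w2j(x["at"]),3).tolist(),round(x["confidence"],2)) for x in r[:2]])
print(m.current_time(),m.current_force())
a,b=cv2.imread("pics/w0.png"),cv2.imread("pics/w1.png")
E
```

```text
0 crank_top [([0.016, 0.053, 0.124], 0.78)]
0 wheel_axis [([0.017, 0.11, 0.036], 0.97), ([-0.049, -0.221, 0.018], 0.34)]
0 pointer [([0.15, -0.001, 0.014], 0.6)]
0 red_mark [([0.087, 0.17, 0.048], 0.63)]
0 fence_face [([-0.001, 0.154, 0.064], 0.66)]
0 tile [([0.238, 0.453, 0.015], 0.94), ([0.078, 0.453, 0.014], 0.91)]
1 crank_top [([0.017, 0.054, 0.118], 0.61)]
1 wheel_axis [([0.027, 0.115, 0.045], 0.77)]
1 pointer [([0.001, 0.154, 0.066], 0.96)]
1 red_mark [([0.088, 0.17, 0.048], 0.81)]
1 fence_face [([0.001, 0.152, 0.066], 0.97)]
1 tile [([0.003, 0.234, 0.045], 0.7), ([0.084, 0.446, 0.012], 0.66)]
5.0917 [ 0.04912553  0.48934984 -0.38879481]
```

View pics/w0.png

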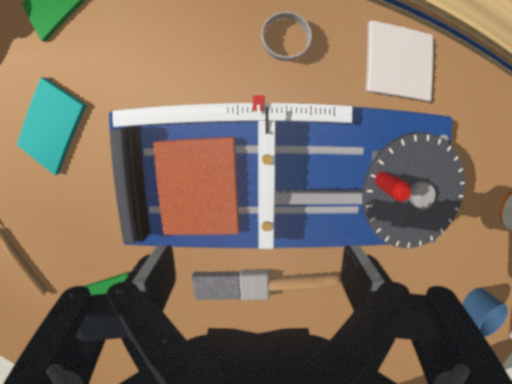

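View pics/w1.png

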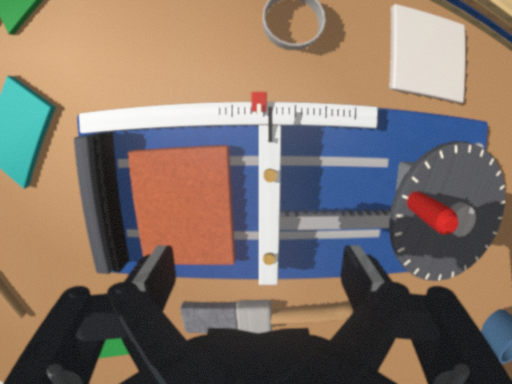

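```bash
python3 - <<'E'
import cv2,numpy as np
b=cv2.imread("pics/w1.png")
c1=cv2.resize(b[85:150,210:310],None,fx=8,fy=8,interpolation=cv2.INTER_CUBIC)[:, :800]
c2=cv2.resize(b[135:285,380:512],None,fx=4,fy=4,interpolation=cv2.INTER_CUBIC)
cv2.imwrite("pics/c1.png",c1);cv2.imwrite("pics/c2.png",c2)
E
```

```text
(no output)
```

View pics/c1.png

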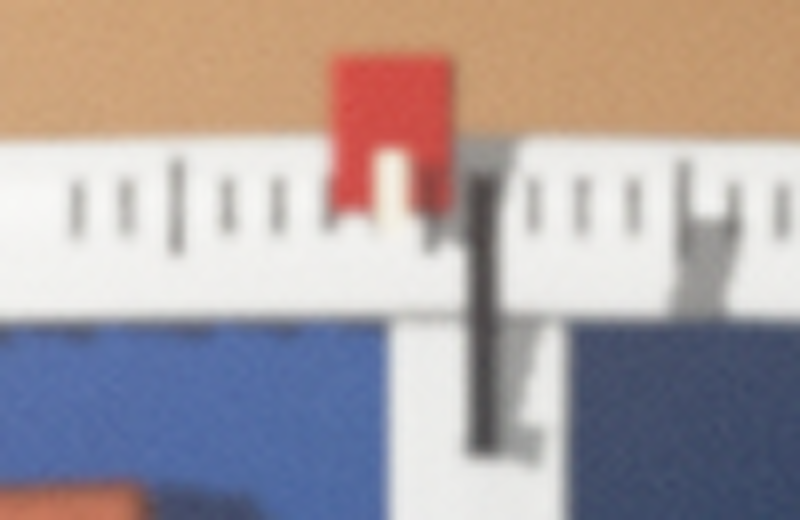

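View pics/c2.png

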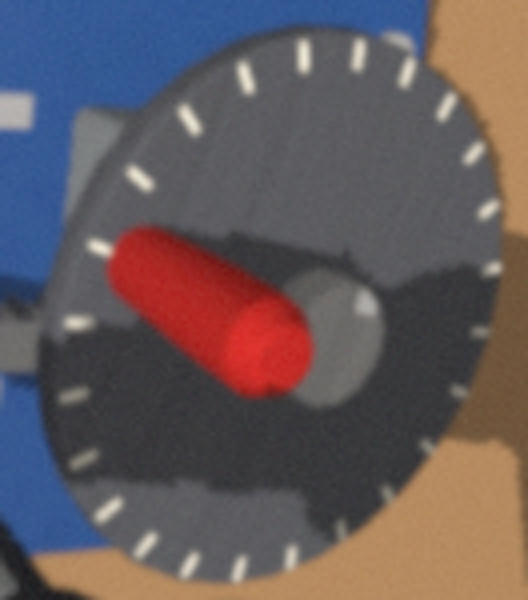

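c1: white mark line at full-picture pixel (259.0,108.5), pointer tip at (270.5,107.5). c2: hub at (464,219), crank top disc at (448,220), and the white ticks ring the dark disc.

```bash
python3 - <<'E'
from h import *
import pickle
from scipy.optimize import least_squares
cal,d=pickle.load(open("pics/w1.pkl","rb"))
B=lambda uv,z:w2j(back(cal,uv,z,True))
tk=[(304,55),(358,53),(407,72),(447,107),(474,152),(489,209),(493,268),(481,331),(460,390),(428,446),(389,494),(341,530),(291,557),(239,568),(190,565),(146,544),(109,509),(84,459),(73,395),(77,322),(100,247),(140,179),(190,120),(247,76)]
P=np.array([B((u/4+380-.4,v/4+135-.4),.083)[:2] for u,v in tk])
s=least_squares(lambda q:np.hypot(*(P-q[:2]).T)-q[2],[0,0,.06]);print("wheel centre jig",s.x,np.abs(s.fun).max())
print("hub",B((464,219.3),.095),"crank top",B((447.6,220.1),.136),"crank foot",B((412,200.5),.084))
print("depths",d[107:110,258:261],d[105:112,268:273], -np.array(cal["R"]).T@cal["t"])
K,R,t=[np.array(cal[k]) for k in("camera_matrix","R","t")]
def dep(u,v):
    x=(u-K[0,2])/K[0,0];y=(v-K[1,2])/K[1,1];th=np.hypot(x,y);s=np.sin(th)/th
    r=np.array([x*s,y*s,np.cos(th)]);r*=d[v,u]/r[2];return np.round(w2j(R.T@(r-t)),4)
for q in [(259,108),(259,97),(240,120),(270,110),(270,118),(270,135),(265,180),(200,200),(448,220),(185,205)]: print(q,dep(*q))
for z in(.048,.056,.07):print(z,"mark",B((259,108.5),z),"ptr",B((270.5,107.5),z),"ptr base",B((270.2,135),z))
E
```

```text
wheel centre jig [0.0008309  0.00092118 0.05887284] 0.000591140220950713
hub [0.00279571 0.00184795 0.095     ] crank top [0.01925129 0.05263578 0.136     ] crank foot [0.01568288 0.05082819 0.084     ]
depths [[0.21886747 0.21868251 0.22220372]
 [0.21988012 0.21851571 0.22237682]
 [0.21992597 0.21930741 0.22130989]] [[0.22671835 0.22788303 0.22723967 0.22546786 0.22597715]
 [0.2269581  0.22628875 0.22721457 0.2272864  0.22784619]
 [0.2057157  0.2074532  0.20574725 0.20591764 0.20608251]
 [0.20663299 0.20628561 0.20560227 0.20640872 0.20551135]
 [0.20782453 0.2059133  0.2052591  0.20706107 0.20720407]
 [0.20700122 0.20643204 0.20593552 0.20613794 0.20722966]
 [0.20817125 0.20640744 0.20609246 0.20761114 0.2061803 ]] [0.63481917 0.10197202 0.28252898]
(259, 108) [0.0799 0.1687 0.054 ]
(259, 97) [0.0885 0.1687 0.0523]
(240, 120) [0.0705 0.1837 0.0452]
(270, 110) [0.0784 0.1609 0.0676]
(270, 118) [0.0726 0.1609 0.0673]
(270, 135) [0.0603 0.1608 0.0673]
(265, 180) [0.0269 0.1643 0.0676]
(200, 200) [0.0028 0.2196 0.0405]
(448, 220) [0.0189 0.0515 0.1349]
(185, 205) [-0.0016  0.2332  0.041 ]
0.048 mark [0.07959402 0.16870067 0.048     ] ptr [0.08042219 0.1597579  0.048     ] ptr base [0.05866947 0.1598874  0.048     ]
0.056 mark [0.07954986 0.16873782 0.056     ] ptr [0.08034979 0.16010009 0.056     ] ptr base [0.05933907 0.16022518 0.056     ]
0.07 mark [0.07947258 0.16880283 0.07      ] ptr [0.08022307 0.16069894 0.07      ] ptr base [0.06051086 0.16081629 0.07      ]
```

```bash
cat >> h.py <<'E'
import json
class Crank:
    """Fixed-orientation grip following the crank circle (jig frame), centre adapted by radial force."""
    K=1e-4; r=.05; z=.104
    def __init__(s): s.__dict__.update({k:np.array(v) if isinstance(v,list) else v for k,v in json.load(open("crank.json")).items()})
    def save(s): json.dump(dict(c=list(s.c),th=s.th,F0=list(s.F0)),open("crank.json","w"))
    def force(s,n=3):
        F=JR.T@(np.mean([m.current_force() for _ in range(n)],0)-s.F0)[:2]
        u=np.array([np.cos(s.th),np.sin(s.th)]); return F@u, -F@[u[1],-u[0]]   # radial out, resistance to clockwise
    def step(s,th,v=.1,adapt=True):
        s.th=th; p=s.c+s.r*np.array([np.cos(th),np.sin(th)]); m.move_l(j2w(*p,s.z),max_speed=v)
        fr,ft=s.force()
        if adapt: s.c=s.c+np.clip(s.K*fr,-3e-4,3e-4)*np.array([np.cos(th),np.sin(th)])
        s.save(); return fr,ft
E
python3 - <<'E'
from h import *
c=np.array([.0008,.0009]); th=np.radians(71.5)
p=c+.05*np.array([np.cos(th),np.sin(th)])
m.set_gripper(.5,40)
m.move_l(j2w(*p,.19),TR,max_speed=.2); m.move_l(j2w(*p,.104)); m.dwell(.2)
F0=np.mean([m.current_force() for _ in range(5)],0); print("F0",F0,m.current_time())
json.dump(dict(c=list(c),th=th,F0=list(F0)),open("crank.json","w"))
m.set_gripper(0,40); k=Crank(); print("grip",m.current_grip_width()*85,m.current_grip_force(),k.force(),w2j(m.current_ee_pos()),p)
for i in range(6):
    f=k.step(k.th-.1); print(round(m.current_time(),2),np.round(k.th,2),np.round(f,2),np.round(k.c*1e3,2), np.round(w2j(m.current_ee_pos())*1e3-np.r_[k.c+.05*np.array([np.cos(k.th),np.sin(k.th)]),.104]*1e3,2))
    if max(map(abs,f))>12: break
E
```

```text
F0 [ 0.47633795  0.09174877 -0.02610881] 7.3167
grip 16.535942669187175 38.92642532475293 (np.float64(0.06715140946027248), np.float64(-0.15103498569930326)) [0.01688125 0.048225   0.10438708] [0.01666523 0.04831618]
7.92 1.15 [0.25 0.54] [0.81 0.92] [ 0.59 -0.19  0.31]
8.17 1.05 [ 0.39 -0.33] [0.83 0.96] [ 0.42 -0.12  0.31]
8.42 0.95 [1.63 0.07] [0.93 1.09] [ 0.29 -0.19  0.31]
8.67 0.85 [1.16 0.39] [1.   1.18] [ 0.22 -0.15  0.28]
8.92 0.75 [0.85 0.11] [1.06 1.23] [ 0.24 -0.12  0.3 ]
9.17 0.65 [0.9  0.09] [1.14 1.29] [ 0.23 -0.15  0.29]
```

```bash
python3 - <<'E'
from h import *
import pickle
k=Crank()
ims=[]
for i,ths in enumerate(([.5,.35],[.2,.05,-.1,-.25])):
    for t in ths: f=k.step(t); print(round(m.current_time(),2),t,np.round(f,2),np.round(k.c*1e3,2))
    cal=m.get_calibration("wrist"); p,d=m.grab_frame("wrist"); pickle.dump((cal,p,d,k.th),open(f"pics/g{i}.pkl","wb"))
    K,R,t=[np.array(cal[q]) for q in("camera_matrix","R","t")]
    X=R@j2w(.079,.1688,.06)+t; th=np.arccos(X[2]/np.linalg.norm(X)); n=X[:2]/np.hypot(*X[:2]); uv=K[:2,2]+K[0,0]*th*n
    print("mark expected",uv); u0,v0=(uv-[40,40]).astype(int); u0,v0=max(u0,0),max(v0,0); print("crop origin",u0,v0)
    ims.append(cv2.resize(p[v0:v0+80,u0:u0+80,::-1],(400,400),interpolation=cv2.INTER_CUBIC))
cv2.imwrite("pics/g.png",np.hstack(ims))
E
```

```text
9.42 0.5 [2.07 0.18] [1.32 1.39]
9.67 0.35 [0.9  0.53] [1.4  1.42]
mark expected [ 58.63450019 179.88547562]
crop origin 18 139
9.97 0.2 [1.2  0.69] [1.52 1.44]
10.22 0.05 [ 1.28 -0.27] [1.65 1.45]
10.47 -0.1 [ 0.86 -0.67] [1.73 1.44]
10.72 -0.25 [1.4  0.47] [1.87 1.41]
mark expected [ 32.64547079 183.06467272]
crop origin 0 143
```

View pics/g.png

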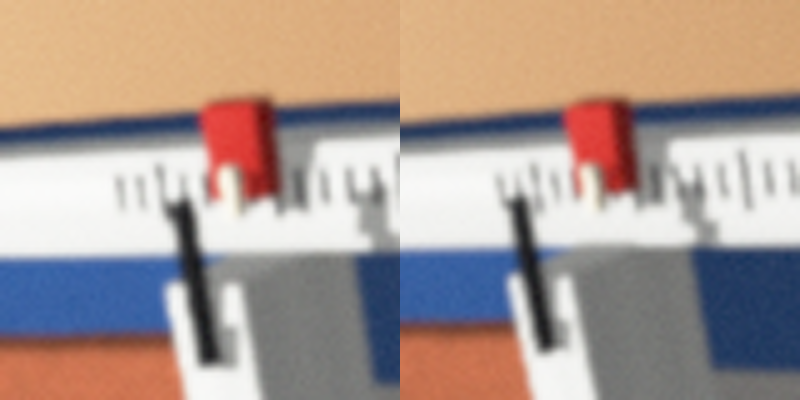

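Both crops show the pointer tip at (54,180) and (23,183), and the white line at (64,175) and (38,179). The pointer has passed inward of the mark in both; next I'll turn those pixels into jig positions.

```bash
python3 - <<'E'
from h import *
import pickle
D=[(pickle.load(open(f"pics/g{i}.pkl","rb"))) for i in(0,1)]
for (cal,p,d,th),o,pt,mk in zip(D,((18,139),(0,143)),((180,204),(115,202)),((231,180),(190,180))):
    f=lambda q,z:w2j(back(cal,(q[0]/5-.4+o[0],q[1]/5-.4+o[1]),z,True))
    P,M=f(pt,.0673),f(mk,.054); print(th,P,M,"diff",P[1]-M[1])
E
```

```text
0.35 [0.08115683 0.16788376 0.0673    ] [0.08167635 0.167438   0.054     ] diff 0.00044576150784436663
-0.25 [0.08105865 0.17374115 0.0673    ] [0.08117608 0.16768019 0.054     ] diff 0.0060609551340011225
```

```bash
cat >> h.py <<'E'
    def slow(s,th,adapt=True):
        s.step(th,.03,False); L=[]
        for _ in range(6): m.dwell(.015); L.append(s.force(1))
        f=np.mean(L,0)
        if adapt: s.c=s.c+np.clip(s.K*f[0],-3e-4,3e-4)*np.array([np.cos(th),np.sin(th)]); s.save()
        return f,np.std(L,0)
E
python3 - <<'E'
from h import *
k=Crank(); k.K=2e-4
while k.th>-2.1:
    f=k.step(k.th-.2); 
    if f[1]>2.5: print("high",f); break
    if int(k.th*5)%3==0: print(round(m.current_time(),2),round(k.th,2),np.round(f,2),np.round(k.c*1e3,2))
for i in range(10):
    f,sd=k.slow(k.th-.02); print(round(m.current_time(),2),round(k.th,3),np.round(f,2),np.round(sd,2))
    if f[1]>2.2: break
E
```

```text
11.27 -0.65 [2.57 0.27] [2.38 1.09]
12.02 -1.25 [ 0.69 -0.37] [2.67 0.59]
12.77 -1.85 [ 0.4  -0.66] [ 2.66 -0.08]
13.62 -2.27 [ 1.09 -0.61] [0.5  0.52]
13.97 -2.29 [-0.54  0.78] [0.97 0.44]
14.32 -2.31 [0.45 0.11] [0.56 0.46]
14.67 -2.33 [-0.07  0.31] [0.2  0.45]
15.02 -2.35 [0.49 0.34] [0.36 0.29]
15.37 -2.37 [-0.29  0.46] [0.42 0.26]
15.72 -2.39 [0.1 0.6] [0.38 0.56]
16.07 -2.41 [-0.14  0.69] [0.63 0.4 ]
16.42 -2.43 [0.27 0.36] [0.33 0.48]
16.77 -2.45 [-0.2   0.68] [0.61 0.22]
```

```bash
python3 - <<'E'
from h import *
k=Crank(); k.K=2e-4; st=.03; prev=.5
while k.th>-3.75:
    f,sd=k.slow(k.th-st,adapt=prev<1.2); print(round(m.current_time(),2),round(k.th,3),np.round(f,2))
    if f[1]>2.2:
        m.dwell(.3); print("home",np.mean([(m.dwell(.02),k.force(1))[1] for _ in range(8)],0)); break
    st=.015 if f[1]>1.1 else .03; prev=f[1]
E
```

```text
17.12 -2.48 [0.2 0.6]
17.47 -2.51 [-0.09  0.43]
17.82 -2.54 [0.47 0.08]
18.17 -2.57 [0.13 0.29]
18.52 -2.6 [0.21 0.2 ]
18.87 -2.63 [0.11 0.39]
19.22 -2.66 [0.15 0.19]
19.57 -2.69 [-0.13  0.22]
19.92 -2.72 [0.33 0.34]
20.27 -2.75 [0.13 0.57]
20.62 -2.78 [-0.24  0.29]
20.97 -2.81 [0.64 0.54]
21.32 -2.84 [-0.42  0.26]
21.67 -2.87 [0.29 0.25]
22.02 -2.9 [-0.23  0.42]
22.37 -2.93 [0.49 0.29]
22.72 -2.96 [0.01 0.5 ]
23.07 -2.99 [0.52 1.04]
23.42 -3.02 [0.31 0.3 ]
23.77 -3.05 [-0.27  0.57]
24.12 -3.08 [-0.16  0.3 ]
24.47 -3.11 [0.25 0.61]
24.82 -3.14 [0.1  0.92]
25.17 -3.17 [0.4  2.15]
25.52 -3.185 [0.11 3.23]
home [0.29372993 3.0198709 ]
```

```bash
python3 - <<'E'
from h import *
import pickle
k=Crank(); k.K=2e-4
k.slow(k.th+.03,False); k.slow(k.th+.05,False)
def go(th,ds=.2):
    n=int(np.ceil(abs(th-k.th)/ds)); F=[]
    for t in np.linspace(k.th,th,n+1)[1:]: F.append(k.step(t))
    print(round(m.current_time(),2),round(k.th,3),"max",np.round(np.abs(F).max(0),2),np.round(k.c*1e3,2))
go(2.0); m.dwell(.2); p,d=m.grab_frame("wrist"); cv2.imwrite("pics/out.png",p[:,:,::-1])
go(.6); go(.4,.04); m.dwell(.2); print(k.slow(.40))
m.set_gripper(.5); e=w2j(m.current_ee_pos()); m.move_l(j2w(e[0],e[1],.2))
m.move_l(j2w(.005,.17,.2),max_speed=.25); m.move_l(j2w(.005,.17,.14)); m.dwell(.2)
cal=m.get_calibration("wrist"); p,d=m.grab_frame("wrist"); pickle.dump((cal,p,d),open("pics/f.pkl","wb"))
cv2.imwrite("pics/f.png",p[:,:,::-1]); print(m.current_time())
a=cv2.resize(p[85:150,210:310,::-1],None,fx=6,fy=6,interpolation=cv2.INTER_CUBIC)
cv2.imwrite("pics/f_crop.png",a)
E
```

```text
33.15 2.0 max [1.48 1.32] [2.69 0.57]
35.15 0.6 max [0.9 1.4] [2.69 0.2 ]
36.4 0.4 max [0.84 0.73] [2.46 0.08]
(array([-0.01271083,  0.63979367]), array([0.35052933, 0.34616468]))
39.6917
```

View pics/f_crop.png

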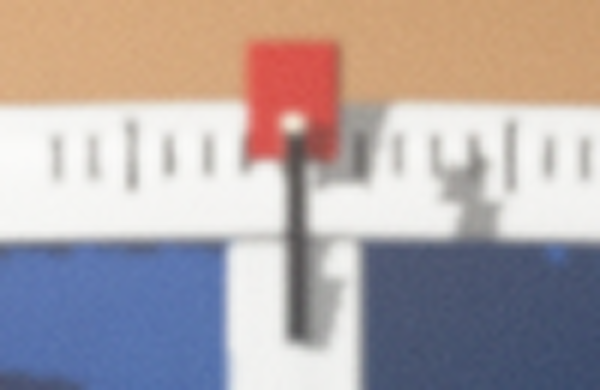

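View pics/out.png

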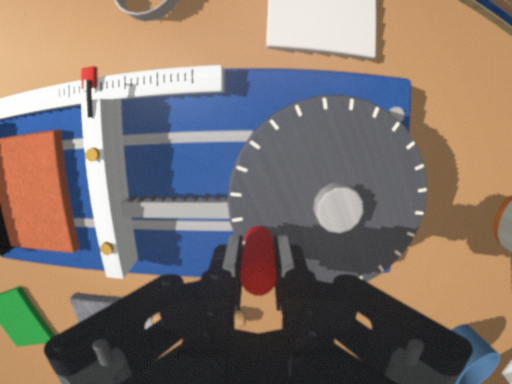

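The out picture has the pointer tip at about (90,86) beside the mark (89,75), but seen obliquely. The final crop has the tip dead in line with the white line, at (294,130). I'll check both numerically for parallax.

```bash
python3 - <<'E'
from h import *
import pickle
cal,p,d=pickle.load(open("pics/f.pkl","rb"))
g=lambda c,u,v,z:np.round(w2j(back(c,(u,v),z,True)),4)
print("final tip",g(cal,294/6-.4+210,140/6-.4+85,.0673),"tail",g(cal,296/6-.4+210,335/6-.4+85,.0673),"mark",g(cal,293/6-.4+210,123/6-.4+85,.054))
C=-np.array(cal["R"]).T@cal["t"]+j2w(.0027+.05*np.cos(2.),.0006+.05*np.sin(2.),.104)-m.current_ee_pos()
co=dict(cal,t=-np.array(cal["R"])@C)
o=cv2.imread("pics/out.png")
print("out tip",g(co,88.5,86,.0673),"tail",g(co,89,114,.0673),"mark",g(co,89.5,83,.054),"block",g(co,89,70,.054))
# tile & fence in final pic
h=cv2.cvtColor(p,cv2.COLOR_RGB2HSV); mk=cv2.inRange(h,(3,110,90),(12,255,255)); mk[:130]=0; mk[:, 300:]=0
n,l,s,c=cv2.connectedComponentsWithStats(mk); i=1+s[1:,4].argmax(); print("tile bbox",s[i])
x,y,w,hh,_=s[i]; print("tile y range", g(cal,x,y+hh/3,.042), g(cal,x+w,y+hh/3,.042))
w=m.get_calibration("wrist"); print(m.current_time())
E
```

```text
final tip [0.08   0.1689 0.0673] tail [0.0563 0.1687 0.0673] mark [0.0822 0.169  0.054 ]
out tip [0.0774 0.157  0.0673] tail [0.0585 0.1574 0.0673] mark [0.0811 0.1644 0.054 ] block [0.0907 0.1648 0.054 ]
tile bbox [ 111  147  101  116 9969]
tile y range [0.0168 0.303  0.042 ] [0.016  0.2081 0.042 ]
39.6917
```

```bash
python3 -c "
from h import *
print(m.sign_off())"
```

```text
the job is handed in; nothing more can be done
None
```

The job is handed in: tile pressed home with an estimated 10–15 N, fence backed out 7–10 mm past the red mark, then wound in to within about 0.2 mm of it and released, with the tile still at the stop. These are my own measurements, as hand-in gave no verdict.

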